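# Set the light box dial, then present a notched glass plate label up

## Task

Turn the black dial on the light box until its white pointer line stands at the red mark. Then take the glass plate that stands on its easel with its notched corner at the top (the notch marks the frosted end; the other plate stands on its notched end, so leave that one alone), and hold it level about 10 cm above the middle of the light box's white window, label side up, lying lengthwise along the box with its notched end towards the dial. Finish like that, with the plate held still in the gripper: do not put it down or let it go.

Things in the scene. Friction and masses are not known exactly. Their poses are not given: they have to be found in the camera images.
- dial (a joint): the brightness dial on top of the light box, in rad: 0 at the first tick, growing clockwise seen from above, up to 4.71; 11 ticks stand 0.471 apart and the red mark is the tick at 2.83. It stays where it is left (friction about 0.04 N m).
- dial_grip (a point): on the dial's vertical axis, in its black grip bar, 63 mm above the table; the bar (36 x 11 mm) spans 48 to 74 mm above the table, on a round skirt 43 mm wide with its top at 48 mm. Frame turns with the dial: x along the bar towards the white pointer line, z up. Pointer angle counter-clockwise from the window's x axis = 2.356 minus the joint value. Can be gripped from above across the 11 mm.
- window (a point): centre of the white window (120 x 84 mm) on the flat top of the light box, 40 mm above the table. x axis along the box (230 mm long, 130 mm wide, fixed), from the dial towards the window, z up. The dial's axis lies 110 mm from this point on the -x side.
- plate_1_center (a point): centre of the plate to present: glass, 110 x 40 x 6 mm, 66 g, 22 mm pale bands at both ends, 10 mm square notch in one corner, paper label amid one face. Stands notched end up, leaning back 50 degrees from upright, centre 53 mm above the table, label to the robot within 35 degrees. x axis: out of the label face; z: along the length to the notched end; y: along the width, to the notch side.
- plate_1_notch_end (a point): middle of plate 1's notched end, 55 mm from its centre along the length; same axes as plate_1_center
- plate_2_center (a point): centre of the other plate, to be left alone: same size and look as plate 1, but it stands on its notched end (hidden behind the lip of its stand), both top corners whole; centre 53 mm above the table. x axis: out of the label face; z: along its length, upwards
- stand_1: small wooden easel, fixed, base 84 x 66 x 8 mm, holding plate 1's lower end between a back rest (24 mm wide, to 50 mm along the plate), a front lip (12 mm along the plate) and two side cheeks (6 mm), none above 48 mm over the table. x axis: horizontally to the label side; origin under the base's centre, z up
- stand_2: an identical fixed easel for plate 2; same axes and origin

How it is judged:
On the way, in this order (a step that is already met when the one before it is completed fails the run):
1. the dial's pointer stands at the red mark (value of joint dial between 2.69 and 2.96 rad), for 0.3 s.
2. with the dial still there, the plate is out of its stand (all of step 1 and height (world z) of plate_1_center above 0.1 m), for 0.2 s.
At the end, for the whole second after the job is handed in: Dial within 0.13 rad of the red mark; plate 1 at rest in the fingers, label up and lengthwise along the box within 0.3 rad, notched end to the dial, centre within 35 mm of the window centre in plan and 60-150 mm above it; plate 2 within 20 mm of its start (all of step 1 and angle between plate_1_center's own x axis and vertical below 0.3 rad and angle between the z axis of plate_1_center and the x axis of window, either way round below 0.3 rad and x of plate_1_notch_end in the frame of window below -0.01 m and horizontal distance between plate_1_center and window below 0.035 m and z of plate_1_center in the frame of window between 0.06 and 0.15 m and contact force between plate_1 and the fingers above 0.5 N and linear speed of plate_1 below 0.02 m/s and distance of plate_2_center from where it was at the start of the episode below 0.02 m); the arm keeps its last pose, push and grip.
It fails at once if the other plate is moved by more than 20 mm (distance of plate_2_center from where it was at the start of the episode above 0.02 m).
It also fails if it takes over 72 s, if anything falls off the work surface, if the arm or the gripper's body presses on something with over 40 N, if the wrist force passes 120 N, or if a joint passes its speed limit or range.

## Robot

A 6-joint arm with a two-finger parallel gripper is mounted at the origin on a cart in front of the work surface, level with it; the furniture and walls round the work are solid. World frame = base frame: x ahead of the robot, y to its left, z up, the work surface at z = 0. Lengths are in m, angles in rad, forces in N, time in s.
With the tool pointing down it reaches from about 0.35 to 0.975 m from the base axis. Payload 4.9 kg.
Tool frame: the origin (TCP) lies between the finger pads; the fingertips stand 14 mm ahead of it and the grasp point (between the pads) lies 5 mm behind it (manip.finger_overhang is the distance from the TCP to the fingertips, in m); z points along the fingers, y is the line along which they close (so a half turn about z gives the same grasp; the last joint's range is limited). The gripper opens to 85 mm and grips with 20 to 120 N. Pads are 22 mm wide; open, the fingers measure 114 mm over their backs; the gripper's body (76 mm by 85 mm) begins 54 mm behind the grasp point. The pads swing forward as they close: fully open they stand 13 mm farther back than shut.
Start: joints at [-1.262, 0.053, 1.613, -0, 1.476, -0.119], TCP at [0.259, -0.569, 0.245] pointing down, gripper open.
Joint ranges: [-3.01, 3.01], [-1.01, 2.22], [0.06, 2.58], [-1.02, 4.17], [0.09, 2.62], [-3.14, 3.14]. Speed limits (rad/s): [2.57, 2.57, 3.14, 3.14, 3.14, 3.14].

## Interface

Orientations are given as a unit quaternion [w, x, y, z].
In Python, from plant import manip, grab_frame gives the robot as it stands.
- The arm moves only by the tool servo_tool, never from a script. Its argument "deltas" is a list that holds one entry, the list of rows, each a list of 5 numbers: the opening in per cent of the stroke, from 0 (shut) to 100 (fully open), then the shift along the world's x, y, z in m, then the turn about the world's z in degrees. A call has exactly 8 rows; each row shifts and turns the commanded pose from where the row before left it; what a row does not reach is not made up. A row lasts 1/10 s, in which the tool goes at most 50 mm and 8.59 degrees, less where a joint would pass 70% of its speed; a pose out of reach is approached as far as the arm can. A call is refused whole if a number of a shift passes 0.05 or a number of a turn 8.59, either way. A call with a gripper value outside its range is refused whole. The fingers move at their own pace and stop on an object; the grip force is fixed at half the most. Time passes only in rows, so rows that do not move let the fingers close, or fill a call up. It gives the time, the measured TCP pose, the force, the opening and the grip force at its end, in the units of the state.
- manip.state(): the state, without advancing time (a new reading comes with each control period).
- grab_frame(name): name is "scene" or "side" or "wrist"; returns a dict with "pixels" (480x640x3 uint8, red, green, blue), "z_map" (480x640 float32, m along the optical axis (not along the pixel's ray), 0 where there is no reading), "fx", "fy", "cx", "cy" (pixels), "dist" ([k1, k2, p1, p2, k3] as OpenCV has them; the pictures are not rectified), "rvec" (rotation vector, rad) and "tvec" (3), from world to camera coordinates, as OpenCV has them; the wrist camera has in their place "T_tool_cam" (4x4, takes a point from camera to tool coordinates, whose origin is the TCP and whose axes are the flange's). Camera axes: x right, y down, z forward; pixel columns grow to the right and rows downward; lengths in m; the calibration is good to about 2 mm. A picture is of the moment at which its call begins: read the wrist's pose just before it.
- manip.job_done(): hands the job in; it is judged then, once.
The state is a dict: "time": time; "joint_pos": joint angles; "joint_vel": joint speeds; "joint_efforts": joint torques, N m; "tool_pos": TCP position; "tool_rot": TCP orientation; "contact_force": force on the tool from outside, world axes, zero at the start; "ft_torque": the same for the moment, N m; "gripper_width": opening from 0.0 (shut) to 1.0 (fully open); "grasp_force": force on a finger pad.
Only numpy, scipy, OpenCV 4.12 (cv2) and the standard library are available. Lean on these libraries where they do the work, as an engineer would, in place of code of your own. Each camera call takes 0.05 s, during which the arm holds its last target. There are 200 camera calls.

## Working session

There is one attempt and no reset: what is moved stays moved. The work goes in short steps, Python scripts to look and compute and a tool call to move; the robot and the scene stay as the last step left them, time stands still between calls to the robot, and variables do not carry over. Pictures are saved under pics/ and viewed, at most 10 in all, crops included, and the job is handed in when it is done.

Besides the shell and the picture viewer there is one more tool, called after "Request:" as a command line: name --argument value ..., lists and objects as JSON in quotes. servo_tool: Moves the arm, as the interface text tells. Its arguments: {"type":"object","properties":{"deltas":{"type":"array"}},"required":["deltas"]}

```bash
mkdir -p pics
cat > h.py <<'E'
import numpy as np,cv2,pickle
from plant import manip,grab_frame
def snap(n,crop=None,scale=1,tag=None):
    f=grab_frame(n); pickle.dump(f,open(f'pics/{tag or n}.pkl','wb'))
    return f
def save(f,name,crop=None,scale=1):
    im=f['pixels'][...,::-1]
    if crop: x0,y0,x1,y1=crop; im=im[y0:y1,x0:x1]
    if scale!=1: im=cv2.resize(im,None,fx=scale,fy=scale,interpolation=cv2.INTER_CUBIC)
    cv2.imwrite('pics/'+name,im)
def rays(f,px):
    K=np.array([[f['fx'],0,f['cx']],[0,f['fy'],f['cy']],[0,0,1]]); R=cv2.Rodrigues(np.array(f['rvec'],float))[0]; t=np.array(f['tvec'],float).ravel()
    p=cv2.undistortPoints(np.array(px,float).reshape(-1,1,2),K,np.array(f['dist'],float))[:,0]
    d=np.c_[p,np.ones(len(p))]@R
    return -R.T@t,d            # d has unit camera-z: point = c + depth*d
def onplane(f,px,z):
    c,d=rays(f,px); return c+d*((z-c[2])/d[:,2])[:,None]
def deep(f,px):
    c,d=rays(f,px); px=np.round(np.array(px)).astype(int); return c+d*f['z_map'][px[:,1],px[:,0]][:,None]
def cloud(f):
    v,u=np.mgrid[:480,:640]; c,d=rays(f,np.c_[u.ravel(),v.ravel()]); z=f['z_map'].ravel()
    P=(c+d*z[:,None]); P[z==0]=np.nan; return P.reshape(480,640,3)
E
python3 - <<'E'
from h import *
a=snap('scene');b=snap('side');cv2.imwrite('pics/a.png',a['pixels'][...,::-1]);cv2.imwrite('pics/b.png',b['pixels'][...,::-1])
for f in(a,b):print(rays(f,[[320,240]]))
E
```

```text
(array([0.00230054, 0.76588552, 0.61997861]), array([[ 0.43035728, -0.7471565 , -0.5065845 ]]))
(array([0.14398422, 1.00598524, 0.88658283]), array([[ 0.22409902, -0.75539964, -0.61596032]]))
```

View pics/a.png

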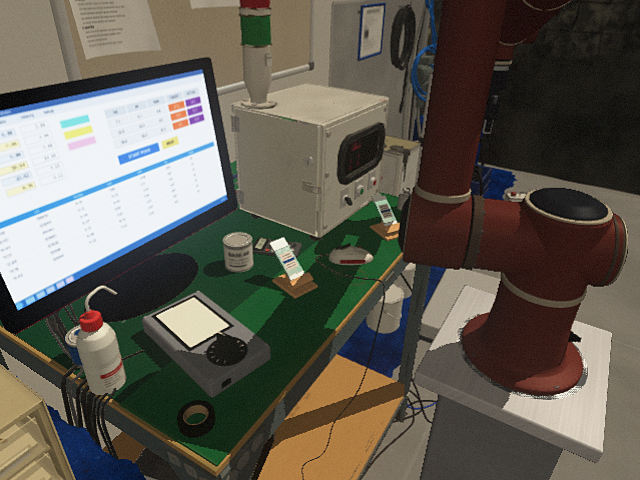

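View pics/b.png

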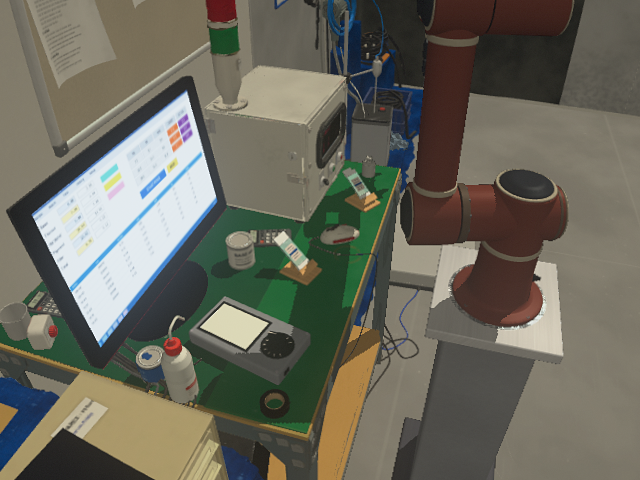

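Both views show the light box, with its window at about (193,320) and dial at (227,348) in scene. Easels stand near (290,262) and (385,215) in scene. I need to zoom in.

Run:
```python
from h import *
a=pickle.load(open('pics/scene.pkl','rb'));b=pickle.load(open('pics/side.pkl','rb'))
def c(f,x,y,w,h,W,H): return cv2.resize(f['pixels'][y:y+h,x:x+w,::-1],(W,H),interpolation=cv2.INTER_CUBIC)
top=np.hstack([c(a,200,322,60,45,400,300),c(b,250,320,60,45,400,300)])
bot=np.hstack([c(a,264,230,60,70,200,300),c(b,268,222,60,70,200,300),c(a,362,185,50,60,200,300),c(b,338,160,50,60,200,300)])
cv2.imwrite('pics/c.png',np.vstack([top,bot]))
for n,f in(('a',a),('b',b)):
    P=cloud(f); g=f['pixels'].astype(int)
    hsv=cv2.cvtColor(f['pixels'],cv2.COLOR_RGB2HSV)
    m=(np.abs(P[...,2]-.04)<.008)&(g.min(2)>150)
    m&=(P[...,0]>.3)
    k,lab,st,ce=cv2.connectedComponentsWithStats(m.astype(np.uint8))
    i=1+np.argmax(st[1:,4]); ys,xs=np.nonzero(lab==i)
    r=cv2.minAreaRect(onplane(f,np.c_[xs,ys],.04)[:,:2].astype(np.float32)*1000)
    print(n,'window',st[i],np.nanmean(P[lab==i],0),r)
    # stands: wood pixels
    for name,(x0,y0,x1,y1) in {'plA':(264,230,324,300) if n=='a' else (268,222,328,292),'plB':(362,185,412,245) if n=='a' else (338,160,388,220)}.items():
        mm=np.zeros((480,640),bool);mm[y0:y1,x0:x1]=1
        w=mm&(hsv[...,0]>6)&(hsv[...,0]<22)&(hsv[...,1]>90)&(P[...,2]>0)
        q=mm&(g.min(2)>90)&(hsv[...,1]<75)&(P[...,2]>.03)&(P[...,2]<.12)
        print(n,name,'wood',w.sum(),np.nanmedian(P[w],0).round(4),'plate',q.sum(),np.nanmean(P[q],0).round(4),np.nanmin(P[q],0).round(3),np.nanmax(P[q],0).round(3))
        X=P[q]-np.nanmean(P[q],0);u,s,vt=np.linalg.svd(X);print(vt.round(3),s/np.sqrt(len(X)))
```

```text
a window [ 156  298   73   49 1848] [0.53988011 0.30506897 0.04219937] ((543.531005859375, 301.66351318359375), (83.52388763427734, 119.903564453125), 76.88272094726562)
a plA wood 667 [0.454  0.0707 0.0098] plate 695 [0.5028 0.0317 0.0578] [ 0.459 -0.13   0.03 ] [0.572 0.079 0.092]
[[-0.212  0.975  0.071]
 [-0.75  -0.116 -0.651]
 [-0.626 -0.191  0.756]] [0.05494828 0.02608599 0.00657625]
a plB wood 450 [ 0.3786 -0.259   0.0209] plate 502 [ 0.4505 -0.3264  0.0624] [ 0.378 -0.451  0.03 ] [ 0.499 -0.265  0.109]
[[-0.699  0.706 -0.117]
 [ 0.646  0.693  0.321]
 [ 0.308  0.149 -0.94 ]] [0.05209546 0.02484533 0.01573206]
b window [ 200  304   68   45 1603] [0.54266148 0.30526236 0.04199914] ((544.3258666992188, 302.4723205566406), (83.50901794433594, 118.95037841796875), 76.84331512451172)
b plA wood 547 [0.4597 0.0726 0.0108] plate 501 [0.5017 0.0512 0.06  ] [0.458 0.023 0.03 ] [0.543 0.084 0.092]
[[-0.758  0.23  -0.611]
 [-0.273 -0.962 -0.024]
 [ 0.593 -0.149 -0.792]] [0.02866824 0.0118216  0.002289  ]
b plB wood 386 [ 0.3842 -0.2728  0.0098] plate 333 [ 0.4316 -0.3104  0.0604] [ 0.38  -0.461  0.03 ] [ 0.5   -0.264  0.097]
[[-0.627  0.765 -0.148]
 [ 0.478  0.528  0.703]
 [ 0.616  0.369 -0.696]] [0.04470374 0.0214585  0.011087  ]
```

View pics/c.png

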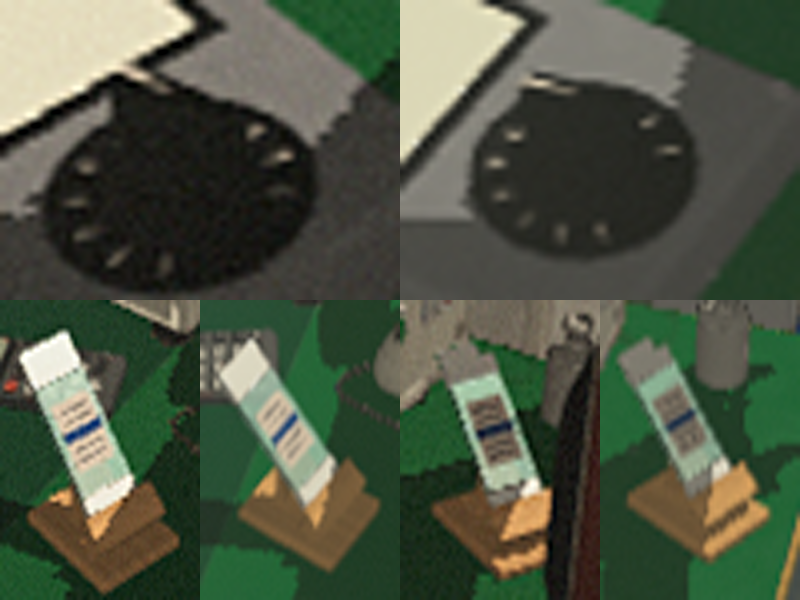

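The lower-right crops show the right easel's plate (side view, about (355,180)) with a notch in its top right corner, so that is plate 1. The left plate's top corners are whole, so I leave it. The dial pointer is at about (221.7,333.7) in scene and (272.5,332.5) in side. The red tick isn't visible.

Run:
```python
from h import *
a=pickle.load(open('pics/scene.pkl','rb'));b=pickle.load(open('pics/side.pkl','rb'))
W=np.array([.544,.302]);th=np.radians(-13.1);ex=np.array([np.cos(th),np.sin(th)]);D=W-.11*ex
print('dial',D)
for f,p in((a,(221.75,333.7)),(b,(272.5,332.5))):
    q=onplane(f,[p],.074)[0][:2]-D; an=np.arctan2(q[1],q[0])-th
    print('pointer r',np.hypot(*q),'ang',an,'joint',(2.356-an)%(2*np.pi))
for n,f,(x0,y0,x1,y1) in(('a',a,(362,185,412,245)),('b',b,(338,160,388,220))):
    P=cloud(f); hsv=cv2.cvtColor(f['pixels'],cv2.COLOR_RGB2HSV).astype(int)
    mm=np.zeros((480,640),bool);mm[y0:y1,x0:x1]=1
    t=mm&(hsv[...,0]>60)&(hsv[...,0]<100)&(hsv[...,1]>20)&(hsv[...,1]<110)&(hsv[...,2]>110)
    bl=mm&(hsv[...,0]>105)&(hsv[...,0]<130)&(hsv[...,1]>110)
    t=t|bl
    k,lab,st,ce=cv2.connectedComponentsWithStats(cv2.morphologyEx(t.astype(np.uint8),cv2.MORPH_CLOSE,np.ones((7,7))))
    i=1+np.argmax(st[1:,4]);t=lab==i
    er=cv2.erode(t.astype(np.uint8),np.ones((3,3)))>0
    X=P[er];X=X[np.isfinite(X).all(1)];c0=np.median(X,0);X=X[np.linalg.norm(X-c0,axis=1)<.05]
    for _ in range(4):
        c=X.mean(0);nrm=np.linalg.svd(X-c)[2][2];X=X[np.abs((X-c)@nrm)<.004]
    nrm*=np.sign(nrm[2])
    print(n,'mask',st[i],'normal',nrm.round(3),'tilt elev',np.degrees(np.arcsin(nrm[2])),'az',np.degrees(np.arctan2(nrm[1],nrm[0])))
    ys,xs=np.nonzero(t);o,d=rays(f,np.c_[xs,ys]);Q=o+d*(((c-o)@nrm)/(d@nrm))[:,None]
    h=np.cross([0,0,1],nrm);h/=np.linalg.norm(h);l=np.cross(nrm,h)
    r=cv2.minAreaRect((np.c_[(Q-c)@h,(Q-c)@l]*1000).astype(np.float32))
    print('rect',r,'centre',c+h*r[0][0]/1000+l*r[0][1]/1000,'plane c',c)
    ys,xs=np.nonzero(bl);
    if len(xs): o,d=rays(f,[[xs.mean(),ys.mean()]]);print('blue',len(xs),(o+d*(((c-o)@nrm)/(d@nrm))[:,None]))
```

```text
dial [0.43686264 0.32693164]
pointer r 0.0074162249002694145 ang 0.20409878761023825 joint 2.1519012123897614
pointer r 0.00850663394868306 ang 0.25387371271505654 joint 2.1021262872849436
a mask [375 200  16  16 144] normal [-0.49   0.247  0.836] tilt elev 56.73364238851651 az 153.28232100312977
rect ((-0.9419498443603516, -4.687650680541992), (42.857913970947266, 43.33921813964844), 83.37944030761719) centre [ 0.4205236  -0.30144141  0.06332103] plane c [ 0.42360112 -0.30404497  0.06589235]
blue 10 [[ 0.39753194 -0.29504805  0.04796233]]
b mask [347 171  22  21 162] normal [-0.539  0.246  0.806] tilt elev 53.66178954461002 az 155.47389537020467
rect ((-2.870260238647461, -9.40548324584961), (68.49991607666016, 44.6907844543457), 82.16349029541016) centre [ 0.41901009 -0.29760478  0.05884747] plane c [ 0.42471144 -0.3033611   0.06442069]
blue 5 [[ 0.40471244 -0.3235996   0.05721668]]
```

Run:
```python
from h import *
from scipy.spatial.transform import Rotation as Ro
a=pickle.load(open('pics/scene.pkl','rb'));b=pickle.load(open('pics/side.pkl','rb'))
th=np.radians(-13.1)
for f,p in((a,[(218.75,332.2),(224.75,335.5)]),(b,[(268.75,332.2),(276.25,333.5)])):
    q=onplane(f,p,.0745)[:,:2]-[.4369,.3269]; print(q*1000, 'joint from end',2.356-(np.arctan2(q[0,1],q[0,0])-th),'dir',2.356-(np.arctan2(*(q[0]-q[1])[::-1])-th))
P=cloud(b);m=(P[...,2]>.2)&(P[...,2]<.3)&(P[...,0]>.4)&(P[...,0]<.9)&(P[...,1]<0.05);print('cabinet',np.nanpercentile(P[m],[1,5,50,95],axis=0))
s=manip.state();w=s['tool_rot'];R=Ro.from_quat([w[1],w[2],w[3],w[0]]).as_matrix();print(R.round(3),s['tool_pos'],s['gripper_width'])
f=grab_frame('wrist');print(np.array(f['T_tool_cam']).round(3),f['fx'])
```

```text
[[13.82495369  0.14242285]
 [-0.32401992  0.93140696]] joint from end 2.1170603643276453 dir 2.1830668172890673
[[15.81591061  2.10042941]
 [ 0.1091997   1.00351442]] joint from end 1.9953296380381826 dir 2.0576377301340094
cabinet [[ 0.48654871 -0.39631963  0.20117281]
 [ 0.49492407 -0.34543779  0.20536394]
 [ 0.62717564 -0.11646331  0.25442777]
 [ 0.76109935  0.02036624  0.29524489]]
[[ 0.91   0.415 -0.001]
 [ 0.415 -0.91   0.002]
 [ 0.    -0.002 -1.   ]] [ 0.25911192 -0.56816189  0.24420536] 1.001254062656313
[[-0.    -0.964 -0.266  0.068]
 [ 1.    -0.    -0.     0.001]
 [ 0.    -0.266  0.964 -0.128]
 [ 0.     0.     0.     1.   ]] 358.70000115535987
```

Request:
servo_tool --deltas '[[[100, 0.015, 0.046, 0, 0], [100, 0.015, 0.046, 0, -5], [100, 0.015, 0.046, 0, -5], [100, 0.015, 0.046, 0, -5], [100, 0.015, 0.046, 0, -5.5], [100, 0.015, 0.046, 0, 0], [100, 0.015, 0.046, 0, 0], [100, 0.015, 0.046, 0, 0]]]'

```text
time: 0.95
tool_pos: [0.3793, -0.1987, 0.2451]
tool_rot: [0.0, 0.999, 0.035, 0.0]
contact_force: [1.5, -0.7, 0.4]
gripper_width: 0.997
grasp_force: 0.0
```

Request:
servo_tool --deltas '[[[100, 0, 0.049, 0, 0], [100, 0, 0.049, 0, 0], [100, 0, 0.049, 0, 0], [100, 0, 0.049, 0, 0], [100, 0.006, 0.049, 0, 0], [100, 0.008, 0.049, 0, 0], [100, 0.01, 0.049, 0, 0], [100, 0.01, 0.045, 0, 0]]]'

```text
time: 1.75
tool_pos: [0.4129, 0.1898, 0.2453]
tool_rot: [-0.0, 0.999, 0.036, 0.0]
contact_force: [1.0, -0.2, 1.1]
gripper_width: 0.997
grasp_force: 0.0
```

Request:
servo_tool --deltas '[[[70, 0.006, 0.034, 0, 0], [70, 0.006, 0.034, 0, 0], [70, 0.006, 0.034, -0.02, 0], [60, 0.006, 0.035, -0.02, 0], [60, 0, 0, -0.03, 0], [60, 0, 0, -0.02, 0], [60, 0, 0, 0, 0], [60, 0, 0, 0, 0]]]'

```text
time: 2.55
tool_pos: [0.4371, 0.3242, 0.1553]
tool_rot: [0.0, 0.999, 0.035, -0.0]
contact_force: [0.3, 0.2, -0.4]
gripper_width: 0.599
grasp_force: 0.0
```

```bash
cat >> h.py <<'E'
from scipy.spatial.transform import Rotation as Ro
def wrist(tag):
    s=manip.state();w=s['tool_rot'];T=np.eye(4);T[:3,:3]=Ro.from_quat([w[1],w[2],w[3],w[0]]).as_matrix();T[:3,3]=s['tool_pos']
    f=dict(grab_frame('wrist'));C=np.linalg.inv(T@np.array(f['T_tool_cam']));f['rvec']=cv2.Rodrigues(C[:3,:3])[0];f['tvec']=C[:3,3]
    pickle.dump(f,open(f'pics/{tag}.pkl','wb'));return f,s,np.degrees(np.arctan2(T[1,0],T[0,0]))
E
python3 - <<'E'
from h import *
f,s,y=wrist('w1');cv2.imwrite('pics/w1.png',f['pixels'][...,::-1]);print(y,s['joint_pos'],s['tool_pos'])
E
```

```text
4.0092106556692855 [ 5.01404212e-01 -6.63932807e-02  1.88557133e+00  8.85644509e-06
  1.32314595e+00  2.00222434e+00] [0.43713963 0.32422616 0.15526233]
```

View pics/w1.png

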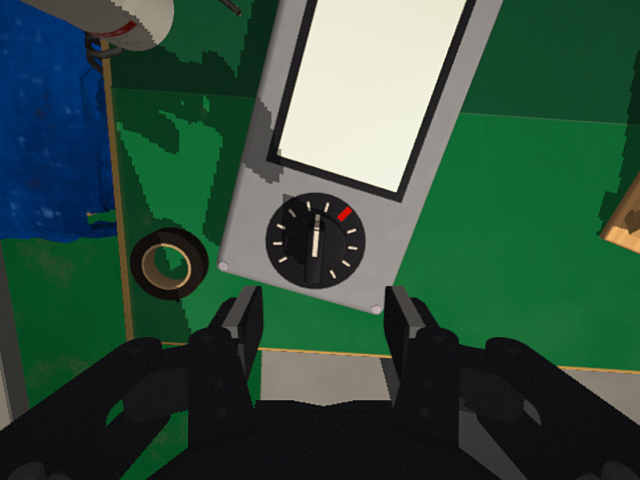

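The wrist view shows the pointer line running from (315,256) up to (317,216), so the bar is aligned with the tool. The red mark is at (344,214).

Run:
```python
from h import *
f=pickle.load(open('pics/w1.pkl','rb'))
hsv=cv2.cvtColor(f['pixels'],cv2.COLOR_RGB2HSV).astype(int);V=hsv[...,2]
red=np.zeros((480,640),bool);red[190:240,320:370]=((hsv[...,0]<8)|(hsv[...,0]>172))[190:240,320:370]&(hsv[...,1]>150)[190:240,320:370]&(V>120)[190:240,320:370]
r=np.argwhere(red)[:,::-1].mean(0)
wl=np.zeros((480,640),bool);wl[212:262,308:325]=V[212:262,308:325]>120
p=np.argwhere(wl)[:,::-1];L=onplane(f,p,.074)[:,:2];c=L.mean(0);d=np.linalg.svd(L-c)[2][0];d*=np.sign(d[0]);t=(L-c)@d
# skirt+dial face disk: dark, circle centre on panel
dk=np.zeros((480,640),np.uint8);dk[185:295,258:372]=(V[185:295,258:372]<75);cn=max(cv2.findContours(dk,0,1)[0],key=cv2.contourArea);(e,rad)=cv2.minEnclosingCircle(cn)
D=onplane(f,[e],.041)[0];R=onplane(f,[r],.041)[0]
wd=np.zeros((480,640),np.uint8);wd[:215,260:500]=(f['pixels'].min(2)[:215,260:500]>190)
print('line',c,np.degrees(np.arctan2(d[1],d[0])),t.min(),t.max(),'back end',c+d*t.min())
print('disk',e,rad,D,'red',r,R,'az from line',np.degrees(np.arctan2(*(R[:2]-(.437,.327))[::-1])),np.degrees(np.arctan2(*(R[:2]-D[:2])[::-1])),np.linalg.norm(R-D))
x,y=np.nonzero(wd)[::-1];Q=onplane(f,np.c_[x,y],.04);print(cv2.minAreaRect((Q[:,:2]*1000).astype(np.float32)))
```

```text
line [0.44693274 0.32895322] -1.015890816783694 -0.010300938566342696 0.015547294512859449 back end [0.43663342 0.32913585]
disk (315.1428527832031, 240.3095245361328) 49.74106979370117 [0.43760409 0.32915755 0.041     ] red [344.  213.5] [0.45807606 0.3105789  0.041     ] az from line -37.923414407230304 -42.2242681708402 0.027645393716563837
((529.2791137695312, 307.1177673339844), (83.67675018310547, 145.09239196777344), 77.10548400878906)
```

Request:
servo_tool --deltas '[[[60, 0, 0.005, -0.02, -5], [60, 0, 0, -0.03, 0], [60, 0, 0, -0.025, 0], [60, 0, 0, -0.013, 0], [0, 0, 0, 0, 0], [0, 0, 0, 0, 0], [0, 0, 0, 0, 0], [0, 0, 0, 0, 0]]]'

```text
time: 3.4
tool_pos: [0.4387, 0.3297, 0.0697]
tool_rot: [-0.0, 1.0, -0.008, 0.002]
contact_force: [-0.9, -2.5, 5.9]
gripper_width: 0.111
grasp_force: 59.5
```

Request:
servo_tool --deltas '[[[0, 0, 0, 0, 0], [0, 0, 0, 0, 0], [0, 0, 0, 0, 0], [0, 0, 0, 0, -5], [0, 0, 0, 0, -7], [0, 0, 0, 0, -7], [0, 0, 0, 0, -7], [0, 0, 0, 0, 0]]]'

```text
time: 4.2
tool_pos: [0.4384, 0.3284, 0.0697]
tool_rot: [0.001, 0.972, -0.234, 0.001]
contact_force: [-1.7, -8.3, 9.1]
gripper_width: 0.107
grasp_force: 60.1
```

Request:
servo_tool --deltas '[[[0, 0, 0, 0, -7], [0, 0, 0, 0, -7], [0, 0, 0, 0, 0], [0, 0, 0, 0, 0], [60, 0, 0, 0, 0], [60, 0, 0, 0, 0], [60, 0, 0, 0.03, 0], [60, 0, 0, 0.04, 0]]]'

```text
time: 5.0
tool_pos: [0.4354, 0.3286, 0.1353]
tool_rot: [0.002, 0.937, -0.35, -0.002]
contact_force: [0.6, 0.0, 0.7]
gripper_width: 0.598
grasp_force: 0.0
```

Request:
servo_tool --deltas '[[[70, 0, 0, 0.04, 0], [70, -0.01, 0, 0.03, 0], [70, -0.01, -0.01, 0.02, 0], [70, -0.01, -0.01, 0, 5], [70, -0.01, -0.01, 0, 5], [70, 0, 0, 0, 5], [70, 0, 0, 0, 0], [70, 0, 0, 0, 0]]]'

```text
time: 5.8
tool_pos: [0.3973, 0.2996, 0.2274]
tool_rot: [-0.0, 0.974, -0.226, 0.0]
contact_force: [0.4, 0.3, 0.3]
gripper_width: 0.698
grasp_force: 0.0
```

Run:
```python
from h import *
f,s,y=wrist('w2');cv2.imwrite('pics/w2.png',f['pixels'][...,::-1]);print(y,s['joint_pos'],s['tool_pos'])
```

```text
-26.080969382441463 [ 4.96235994e-01 -2.48270003e-01  1.92297933e+00  2.74157439e-04
  1.46636975e+00  2.52220258e+00] [0.39732963 0.29958411 0.22737986]
```

View pics/w2.png

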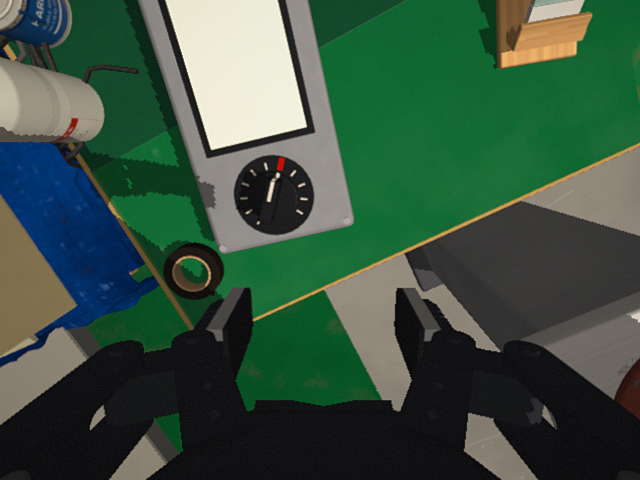

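The pointer line, (269,200) to (276,178), nearly points at the red mark at (281,163). I'll measure the angle.

Run:
```python
from h import *
f=pickle.load(open('pics/w2.pkl','rb'))
hsv=cv2.cvtColor(f['pixels'],cv2.COLOR_RGB2HSV).astype(int);V=hsv[...,2]
red=np.zeros((480,640),bool);S=np.s_[152:175,270:292];red[S]=((hsv[S][...,0]<8)|(hsv[S][...,0]>172))&(hsv[S][...,1]>150)&(V[S]>120)
r=np.argwhere(red)[:,::-1].mean(0)
wl=np.zeros((480,640),bool);wl[172:206,262:281]=V[172:206,262:281]>110
p=np.argwhere(wl)[:,::-1];L=onplane(f,p,.074)[:,:2];c=L.mean(0);d=np.linalg.svd(L-c)[2][0];d*=np.sign(d[0])
t=(L-c)@d
dk=np.zeros((480,640),np.uint8);dk[148:240,228:320]=(V[148:240,228:320]<75);cn=max(cv2.findContours(dk,0,1)[0],key=cv2.contourArea);e,rad=cv2.minEnclosingCircle(cn)
D=onplane(f,[e],.041)[0];R=onplane(f,[r],.041)[0]
an=lambda q:np.degrees(np.arctan2(q[1],q[0]))
print('line',len(p),c,an(d),t.min(),t.max(),c+d*t.min(),'disk',e,rad,D,'red',an(R-D),np.linalg.norm(R-D))
wd=np.zeros((480,640),np.uint8);wd[0:152,150:320]=f['pixels'][0:152,150:320].min(2)>185;cn=max(cv2.findContours(wd,0,1)[0],key=cv2.contourArea)
q=np.array([[211,150],[313,128]],float);Q=onplane(f,q,.04);print('window corner edge az',an(Q[1]-Q[0]),Q)
```

```text
line 125 [0.44496778 0.32086038] -46.94814393672116 -0.011593875419756833 0.012621847085409577 [0.43705311 0.32933244] disk (273.5755920410156, 194.36045837402344) 40.37013626098633 [0.43720753 0.32837925 0.041     ] red -40.53780738367874 0.027369775771507825
window corner edge az -104.44567848628957 [[0.49400743 0.35856312 0.04      ]
 [0.47180828 0.27238842 0.04      ]]
```

Request:
servo_tool --deltas '[[[70, 0.01, 0.01, 0, -5], [70, 0.01, 0.01, 0, -5], [70, 0.01, 0.01, -0.02, -4], [70, 0.01, 0, -0.03, 0], [60, 0, 0, -0.02, 0], [60, 0, 0, 0, 0], [60, 0, 0, 0, 0], [60, 0, 0, 0, 0]]]'

```text
time: 6.65
tool_pos: [0.4381, 0.3299, 0.1591]
tool_rot: [-0.001, 0.94, -0.342, 0.001]
contact_force: [-0.2, -0.6, 0.6]
gripper_width: 0.6
grasp_force: 0.0
```

Run:
```python
from h import *
f,s,y=wrist('w3');print(y,s['tool_pos'])
V=cv2.cvtColor(f['pixels'],cv2.COLOR_RGB2HSV)[...,2]
save(f,'w3.png',(250,170,390,310),4)
C=np.linalg.inv(np.eye(4));K=np.array([[f['fx'],0,f['cx']],[0,f['fy'],f['cy']],[0,0,1]])
print(cv2.projectPoints(np.array([[.4372,.3288,.074],[.4372,.3288,.041]]),f['rvec'],f['tvec'],K,np.array(f['dist'],float))[0])
```

```text
-40.00130744364958 [0.43811356 0.32991223 0.15908489]
[[[325.70276821 254.64030392]]

 [[325.49852966 240.58604451]]]
```

View pics/w3.png

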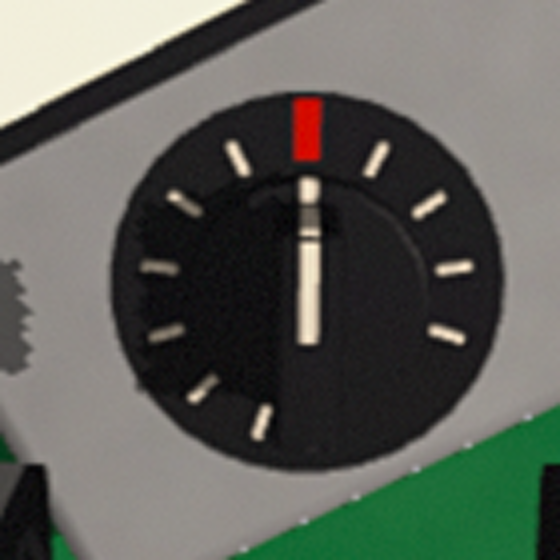

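The pointer line (x≈308 in the crop) stands exactly on the red mark (308,128), so the dial is set. Next is plate 1.

Request:
servo_tool --deltas '[[[80, 0, 0, 0.045, 0], [80, -0.01, 0, 0.045, 0], [90, -0.012, -0.045, 0, 0], [100, -0.012, -0.047, 0, 5], [100, -0.012, -0.047, 0, 5], [100, -0.012, -0.047, 0, 4.5], [100, 0, -0.048, 0, 0], [100, 0, -0.048, 0, 0]]]'

```text
time: 7.5
tool_pos: [0.3791, 0.0459, 0.2491]
tool_rot: [-0.0, 0.975, -0.22, 0.002]
contact_force: [1.5, -0.5, -0.2]
gripper_width: 0.995
grasp_force: 0.0
```

Request:
servo_tool --deltas '[[[100, 0, -0.048, 0, 0], [100, 0, -0.048, 0, 0], [100, 0, -0.048, 0, 0], [100, 0, -0.048, 0, 0], [100, 0, -0.048, 0, 0], [100, 0, -0.048, 0, 0], [100, 0.003, -0.04, -0.02, 0], [100, 0, 0, -0.02, 0]]]'

```text
time: 8.3
tool_pos: [0.3827, -0.2855, 0.2094]
tool_rot: [0.002, 0.975, -0.223, 0.002]
contact_force: [-0.2, 1.0, -0.9]
gripper_width: 0.996
grasp_force: 0.0
```

Run:
```python
from h import *
f,s,y=wrist('w4');print(y,s['tool_pos'],s['joint_pos']);cv2.imwrite('pics/w4.png',f['pixels'][...,::-1])
```

```text
-25.78285858899567 [ 0.38266562 -0.28545178  0.20937399] [-7.96446928e-01 -2.92326609e-01  1.98887824e+00 -9.26852627e-04
  1.43961094e+00  1.22447041e+00]
```

View pics/w4.png

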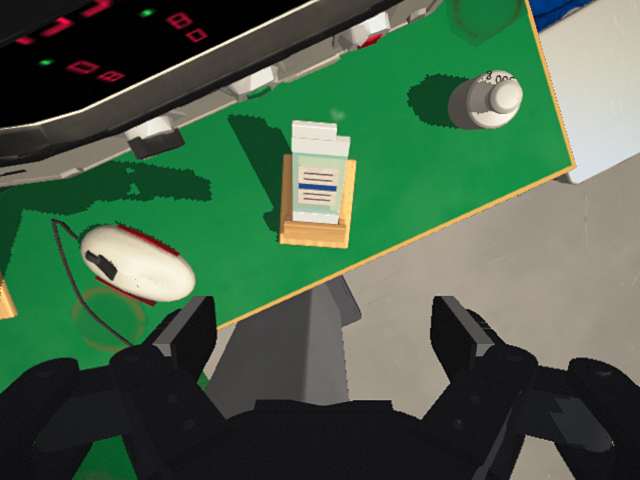

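The wrist view confirms the notch at the top right of the plate, at about (345,130). The blue stripe is centred at about (317,188), and the cabinet face lies ahead.

Run:
```python
from h import *
f=pickle.load(open('pics/w4.pkl','rb'));P=cloud(f);hsv=cv2.cvtColor(f['pixels'],cv2.COLOR_RGB2HSV).astype(int)
an=lambda q:np.degrees(np.arctan2(q[1],q[0]))
m=np.zeros((480,640),bool);S=np.s_[178:200,290:345];h=hsv[S];m[S]=(h[...,0]>100)&(h[...,0]<135)&(h[...,1]>110)
p=np.argwhere(m)[:,::-1];B=onplane(f,p,.0553)[:,:2];c=B.mean(0);d=np.linalg.svd(B-c)[2][0];d*=np.sign(d[1]);t=(B-c)@d
print('stripe',len(p),p.mean(0),c,an(d),np.ptp(t),'depth',np.nanmedian(P[m],0))
# left and right plate edges, by row mask (not wood, not table)
V=hsv[...,2];ex=[]
m2=np.zeros((480,640),bool);S=np.s_[140:215,285:352];h=hsv[S];m2[S]=(h[...,1]<95)&(h[...,2]>120)
X=P[m2];X=X[np.isfinite(X).all(1)&(X[:,2]>.02)]
for _ in range(5):
    cc=X.mean(0);n=np.linalg.svd(X-cc,full_matrices=False)[2][2];X=X[np.abs((X-cc)@n)<.003]
n*=np.sign(n[2]);print('normal',n,np.degrees(np.arcsin(n[2])),an(n),len(X))
q=[[292,121],[337,123],[349,139],[291,217],[340,219]];o,dd=rays(f,q);print((o+dd*(((cc-o)@n)/(dd@n))[:,None]).round(4))
o,dd=rays(f,[p.mean(0)]);print('stripe on plane',o+dd*((cc-o)@n/(dd@n))[0], 'center',o+dd*((cc-o)@n/(dd@n))[0]-.003*n)
u=np.array([np.cos(np.radians(-25.8)),np.sin(np.radians(-25.8))])
k=P[...,2]>.12;k&=np.abs((P[...,:2]-c)@[-u[1],u[0]])<.08
k[200:]=0;a=(P[k][:,:2]-c)@u;print('cabinet ahead',np.nanpercentile(a,[0.5,5,50]),np.nanmin(P[k][:,2]))
```

```text
stripe 154 [317.08441558 186.83116883] [ 0.41538867 -0.29678309] 59.428846271670395 0.028537593021745966 depth [ 0.41560945 -0.29706381  0.05619391]
normal [-0.53661846  0.31317875  0.78355581] 51.58730463647792 149.73150958328736 3720
[[ 0.4645 -0.3031  0.0914]
 [ 0.4506 -0.329   0.0922]
 [ 0.4379 -0.3324  0.0848]
 [ 0.3993 -0.2632  0.0308]
 [ 0.3794 -0.301   0.0322]]
stripe on plane [[ 0.41537951 -0.29676974  0.0551656 ]] center [[ 0.41698937 -0.29770928  0.05281493]]
cabinet ahead [0.0484388  0.05506458 0.07020406] 0.14297671161134148
```

Run:
```python
from h import *
f=pickle.load(open('pics/w4.pkl','rb'));P=cloud(f).reshape(-1,3)
b=pickle.load(open('pics/side.pkl','rb'));a=pickle.load(open('pics/scene.pkl','rb'));c=np.array([.417,-.298]);g=np.radians(-30.3);u=np.array([np.cos(g),np.sin(g)]);v=np.array([-u[1],u[0]])
for n,P in(('w',P[:640*200]),('b',cloud(b).reshape(-1,3)),('a',cloud(a).reshape(-1,3))):
  P=P[np.isfinite(P).all(1)];L=(P[:,:2]-c)@v;A=(P[:,:2]-c)@u
  for z0,z1 in((.1,.14),(.14,.18),(.18,.22),(.22,.3)):
    print(n,z0,[ (lambda x:(len(x),np.percentile(x,2).round(3)) if len(x)>5 else len(x))(A[(L>l)&(L<l+.03)&(P[:,2]>z0)&(P[:,2]<z1)&(A>-.1)&(A<.3)]) for l in(-.06,-.03,0,.03,.06)])
s=manip.state();print(s['contact_force'])
```

```text
w 0.1 [(193, np.float64(0.095)), (830, np.float64(0.089)), (12, np.float64(0.074)), (868, np.float64(0.055)), (14, np.float64(0.057))]
w 0.14 [(20, np.float64(0.095)), (1471, np.float64(0.081)), (3771, np.float64(0.066)), (4694, np.float64(0.052)), (4412, np.float64(0.036))]
w 0.18 [0, 0, (22, np.float64(0.081)), (2917, np.float64(0.066)), (5637, np.float64(0.051))]
w 0.22 [0, 0, 0, (1672, np.float64(0.049)), (1977, np.float64(0.046))]
b 0.1 [(26, np.float64(0.106)), (71, np.float64(0.087)), (26, np.float64(0.078)), (52, np.float64(0.054)), (39, np.float64(0.047))]
b 0.14 [(42, np.float64(0.098)), (87, np.float64(0.084)), (73, np.float64(0.068)), (72, np.float64(0.051)), (72, np.float64(0.036))]
b 0.18 [(92, np.float64(0.102)), (46, np.float64(0.097)), (44, np.float64(0.082)), (51, np.float64(0.068)), (56, np.float64(0.052))]
b 0.22 [(104, np.float64(0.098)), (90, np.float64(0.082)), (92, np.float64(0.069)), (100, np.float64(0.052)), (103, np.float64(0.036))]
a 0.1 [(60, np.float64(0.099)), (86, np.float64(0.086)), (61, np.float64(0.075)), (86, np.float64(0.052)), (84, np.float64(0.044))]
a 0.14 [(62, np.float64(0.094)), (96, np.float64(0.079)), (92, np.float64(0.064)), (98, np.float64(0.049)), (108, np.float64(0.036))]
a 0.18 [(126, np.float64(0.101)), (74, np.float64(0.094)), (84, np.float64(0.079)), (83, np.float64(0.065)), (90, np.float64(0.049))]
a 0.22 [(179, np.float64(0.096)), (162, np.float64(0.081)), (178, np.float64(0.065)), (183, np.float64(0.05)), (198, np.float64(0.035))]
[-1.76257944  1.34749631 -3.21035864]
```

Request:
servo_tool --deltas '[[[100, 0, 0, 0, 8.5], [100, 0, 0, 0, 8.5], [100, 0, 0, 0, 8.5], [100, 0, 0, 0, 8.5], [100, 0, 0, 0, 8.5], [100, 0, 0, 0, 8.5], [100, 0, 0, 0, 8.5], [100, 0, 0, 0, 8.5]]]'

```text
time: 9.15
tool_pos: [0.3828, -0.2804, 0.2092]
tool_rot: [0.001, 0.931, 0.366, 0.001]
contact_force: [0.2, 0.3, -0.8]
gripper_width: 0.996
grasp_force: 0.0
```

Request:
servo_tool --deltas '[[[100, 0, 0, 0, 8.5], [100, 0, 0, 0, 8.5], [100, 0, 0, 0, 8.5], [100, 0, 0, 0, 8.5], [100, 0, 0, 0, 8.5], [100, 0, 0, 0, 8.5], [100, 0, 0, 0, 8.5], [100, 0, 0, 0, 8.5]]]'

```text
time: 9.95
tool_pos: [0.3828, -0.2804, 0.2092]
tool_rot: [0.001, 0.567, 0.824, -0.0]
contact_force: [0.1, 0.4, 0.0]
gripper_width: 0.998
grasp_force: 0.0
```

Request:
servo_tool --deltas '[[[100, 0, 0, 0, 8.5], [100, 0, 0, 0, 8.5], [100, 0, 0, 0, 8.5], [100, 0, 0, 0, 8.5], [100, 0.01, -0.004, -0.01, 5], [100, 0.012, -0.004, -0.02, 0], [100, 0.012, -0.0045, -0.02, 0], [100, 0, 0, 0, 0]]]'

```text
time: 10.75
tool_pos: [0.4162, -0.292, 0.156]
tool_rot: [-0.001, 0.262, 0.965, 0.001]
contact_force: [-0.8, 0.6, -0.2]
gripper_width: 1.0
grasp_force: 0.0
```

Run:
```python
from h import *
f,s,y=wrist('w5');print(y,s['tool_pos'],s['joint_pos'])
P=cloud(f);hsv=cv2.cvtColor(f['pixels'],cv2.COLOR_RGB2HSV).astype(int)
m=(hsv[...,0]>105)&(hsv[...,0]<130)&(hsv[...,1]>110)&(np.abs(P[...,2]-.055)<.01)&(np.hypot(P[...,0]-.415,P[...,1]+.297)<.04)
p=np.argwhere(m)[:,::-1]
if len(p):
    B=onplane(f,p,.0553)[:,:2];c=B.mean(0);d=np.linalg.svd(B-c)[2][0];print(len(p),c,np.degrees(np.arctan2(d[1],d[0])),np.ptp((B-c)@d))
```

```text
149.5826633398216 [ 0.41619552 -0.29198873  0.1559909 ] [-7.58309269e-01 -1.55228386e-01  1.96576434e+00  1.23257269e-04
  1.33426539e+00 -1.79825069e+00]
304 [ 0.41561006 -0.29677089] 59.56705950796133 0.028724315370302414
```

Request:
servo_tool --deltas '[[[85, 0.001, -0.006, -0.02, 0], [85, 0, 0, -0.025, 0], [85, 0, 0, -0.025, 0], [85, 0, 0, -0.02, 0], [85, 0, 0, -0.012, 0], [85, 0, 0, 0, 0], [85, 0, 0, 0, 0], [85, 0, 0, 0, 0]]]'

```text
time: 11.6
tool_pos: [0.4182, -0.3, 0.0572]
tool_rot: [0.001, 0.263, 0.965, -0.001]
contact_force: [-0.3, 1.0, 0.3]
gripper_width: 0.847
grasp_force: 0.0
```

Request:
servo_tool --deltas '[[[60, -0.001, 0.002, -0.003, 0], [60, 0, 0, 0, 0], [0, 0, 0, 0, 0], [0, 0, 0, 0, 0], [0, 0, 0, 0, 0], [0, 0, 0, 0, 0], [0, 0, 0, 0, 0], [0, 0, 0, 0, 0]]]'

```text
time: 12.4
tool_pos: [0.4164, -0.2972, 0.0528]
tool_rot: [-0.0, 0.263, 0.965, 0.0]
contact_force: [-2.7, 2.4, 5.5]
gripper_width: 0.454
grasp_force: 60.3
```

Request:
servo_tool --deltas '[[[0, 0.003, -0.002, 0.003, 0], [0, 0.003, -0.002, 0.003, 0], [0, 0.003, -0.0015, 0.003, 0], [0, 0.002, -0.001, 0.002, 0], [0, 0, 0, 0, 0], [0, 0, 0, 0, 0], [0, 0, 0, 0, 0], [0, 0, 0, 0, 0]]]'

```text
time: 13.2
tool_pos: [0.4274, -0.3037, 0.0632]
tool_rot: [0.0, 0.263, 0.965, -0.0]
contact_force: [-0.3, -0.1, -0.0]
gripper_width: 0.45
grasp_force: 60.2
```

Request:
servo_tool --deltas '[[[0, 0, 0, 0.01, 0], [0, 0, 0, 0.02, 0], [0, -0.005, 0.003, 0.03, 0], [0, -0.012, 0.005, 0.03, 0], [0, -0.012, 0.01, 0.03, 0], [0, -0.012, 0.01, 0.03, 0], [0, -0.005, 0.02, 0.03, 0], [0, 0, 0.03, 0.0, 0]]]'

```text
time: 14.0
tool_pos: [0.3825, -0.2273, 0.2497]
tool_rot: [0.005, 0.264, 0.964, -0.002]
contact_force: [-0.8, -0.3, -0.0]
gripper_width: 0.455
grasp_force: 60.3
```

Run:
```python
from h import *
for t in 'scene','side':
    f=pickle.load(open(f'pics/{t}.pkl','rb'));P=cloud(f).reshape(-1,3);W=np.array([.544,.302]);th=np.radians(-13.1);ex=np.array([np.cos(th),np.sin(th)]);ey=np.array([-ex[1],ex[0]])
    a=(P[:,:2]-W)@ex;b=(P[:,:2]-W)@ey
    m=(P[:,2]>.06)&(P[:,2]<.25)&(P[:,0]>.2)&(np.abs(a)<.2)&(b<-.0)&(b>-.3)
    H=[(i*.03,j*.03) for i in range(-7,7) for j in range(-10,0) if (m&(a>=i*.03)&(a<i*.03+.03)&(b>=j*.03)&(b<j*.03+.03)).sum()>4]
    print(t,[(round(x,2),round(y,2)) for x,y in H])
    bx=(np.abs(P[:,2]-.039)<.004)&(np.abs(a)<.2)&(np.abs(b)<.09);print('box',np.percentile(a[bx],[1,99]),np.percentile(b[bx],[1,99]))
```

```text
scene [(-0.15, -0.03), (-0.12, -0.03), (0.0, -0.3), (0.0, -0.27), (0.0, -0.24), (0.03, -0.3), (0.03, -0.27), (0.03, -0.24), (0.09, -0.24), (0.09, -0.21), (0.12, -0.27), (0.12, -0.24), (0.12, -0.21), (0.15, -0.27), (0.15, -0.24), (0.15, -0.21), (0.15, -0.06), (0.15, -0.03), (0.18, -0.18), (0.18, -0.15), (0.18, -0.12), (0.18, -0.09), (0.18, -0.06), (0.18, -0.03)]
box [-0.15475024  0.06850626] [-0.05963169  0.06589624]
side [(-0.15, -0.03), (-0.12, -0.03), (0.0, -0.3), (0.0, -0.27), (0.0, -0.24), (0.03, -0.3), (0.03, -0.27), (0.03, -0.24), (0.09, -0.24), (0.09, -0.21), (0.12, -0.27), (0.12, -0.24), (0.12, -0.21), (0.12, -0.18), (0.15, -0.24), (0.15, -0.21), (0.15, -0.06), (0.15, -0.03), (0.18, -0.15), (0.18, -0.12), (0.18, -0.09), (0.18, -0.06), (0.18, -0.03)]
box [-0.15319784  0.07136749] [-0.06017806  0.06681946]
```

Request:
servo_tool --deltas '[[[0, 0, 0.047, 0, -8], [0, 0, 0.047, 0, -8], [0, 0, 0.047, 0, -8], [0, 0, 0.047, 0, -8], [0, 0.005, 0.047, 0, -8], [0, 0.01, 0.047, 0, -8], [0, 0.015, 0.047, 0, -8], [0, 0.02, 0.044, 0, -8]]]'

```text
time: 14.8
tool_pos: [0.4267, 0.1056, 0.2447]
tool_rot: [0.001, 0.691, 0.723, 0.001]
contact_force: [1.3, -0.8, -0.4]
gripper_width: 0.447
grasp_force: 60.4
```

Request:
servo_tool --deltas '[[[0, 0.02, 0.04, 0, -8], [0, 0.02, 0.025, 0, -1], [0, 0.01, 0.004, -0.03, 0], [0, 0, 0, -0.04, 0], [0, 0, 0, -0.04, 0], [0, 0, 0, -0.03, 0], [0, 0, 0, 0, 0], [0, 0, 0, 0, 0]]]'

```text
time: 15.6
tool_pos: [0.4766, 0.1721, 0.1044]
tool_rot: [0.0, 0.743, 0.669, 0.0]
contact_force: [0.7, 0.1, -0.0]
gripper_width: 0.453
grasp_force: 60.4
```

```bash
cat > m.py <<'E'
from h import *
import sys
f,s,y=wrist(sys.argv[1]);t=np.array(s['tool_pos']);print('yaw',y,t,np.degrees(s['joint_pos']).round(1))
W=np.array([.544,.302]);th=np.radians(-13.1);ex=np.array([np.cos(th),np.sin(th)]);ey=np.array([-ex[1],ex[0]]);print('window frame',(t[:2]-W)@ex,(t[:2]-W)@ey)
g=np.radians(y);u=np.array([np.cos(g),np.sin(g)])
for n in('scene','side'):
    q=grab_frame(n);pickle.dump(q,open(f'pics/{sys.argv[1]}_{n}.pkl','wb'));P=cloud(q).reshape(-1,3);A=(P[:,:2]-t[:2])@u;L=(P[:,:2]-t[:2])@[-u[1],u[0]]
    for lo,hi in((-.055,-.025),(.025,.055)):
        k=(np.abs(L)<.015)&(A>lo)&(A<hi)&(np.abs(P[:,2]-t[2])<.05)&(P[:,2]>.045)
        print(n,lo,k.sum(),np.median(A[k]).round(4),np.median(P[k,2]-t[2]).round(4))
P=cloud(f).reshape(-1,3);A=(P[:,:2]-t[:2])@u;L=(P[:,:2]-t[:2])@[-u[1],u[0]]
k=(np.abs(L)<.015)&(A>.015)&(A<.05)&(np.abs(P[:,2]-t[2])<.05)&(P[:,2]>.045)
if k.sum()>20:print('wrist slope deg',np.degrees(np.arctan(np.polyfit(A[k],P[k,2],1)[0])),k.sum(),np.median(A[k]),np.median(P[k,2])-t[2])
E
python3 m.py p1; python3 -c "
from h import *
f=pickle.load(open('pics/p1.pkl','rb'));a=f['pixels'];b=pickle.load(open('pics/p1_side.pkl','rb'))['pixels'][200:380,190:390];b=cv2.resize(b,(400,360));cv2.imwrite('pics/p1.png',np.hstack([cv2.resize(a,(400,300)),b[:300]])[...,::-1])"
```

```text
yaw 84.02638354540514 [0.47662814 0.17208004 0.10444896] [ 11.4  -5.7 115.1   0.   70.6  17.4]
window frame -0.036172039134860605 -0.1418088398252039
scene -0.055 2 -0.0313 0.0302
scene 0.025 161 0.0342 -0.0222
side -0.055 1 -0.0287 0.027
side 0.025 145 0.0349 -0.021
wrist slope deg -38.87713118954262 5494 0.028247994889218846 -0.019693239413441185
```

View pics/p1.png

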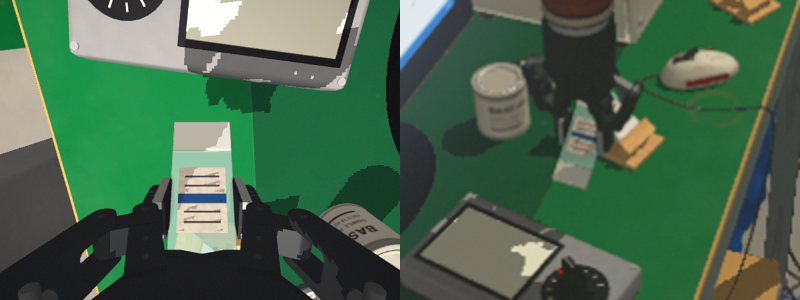

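The wrist half shows plate 1 held between the fingers, label up, sloping about 39° down ahead of the tool, with the box beyond. I'll press its low end onto the box's edge to level it.

Request:
servo_tool --deltas '[[[0, 0.003, 0.022, 0, -4], [0, 0.003, 0.0225, 0, -3], [0, 0, 0, 0, 0], [0, 0, 0, -0.015, 0], [0, 0, 0, -0.008, 0], [0, 0, 0, -0.008, 0], [0, 0, 0, 0, 0], [0, 0, 0, 0, 0]]]'

```text
time: 16.55
tool_pos: [0.4829, 0.2159, 0.0731]
tool_rot: [0.0, 0.783, 0.622, 0.0]
contact_force: [-2.0, -1.9, 3.5]
gripper_width: 0.448
grasp_force: 60.7
```

```bash
python3 m.py p2
```

```text
yaw 76.99178751747661 [0.48291703 0.21585462 0.07309245] [ 1.60e+01 -1.00e-01  1.13e+02 -0.00e+00  6.70e+01  2.90e+01]
window frame -0.03996838073682691 -0.09774806215451613
scene -0.055 1 -0.026 0.0214
scene 0.025 162 0.0354 -0.0204
side -0.055 4 -0.0406 0.0297
side 0.025 141 0.0353 -0.0201
wrist slope deg -35.09785258764464 5799 0.02881674846324003 -0.016995539712505378
```

Contact has been made and the plate is pivoting (35°, 3.5 N). I'll keep pressing.

Request:
servo_tool --deltas '[[[0, 0, 0, -0.005, 0], [0, 0, 0, -0.005, 0], [0, 0, 0, -0.005, 0], [0, 0, 0, -0.003, 0], [0, 0, 0, 0, 0], [0, 0, 0, 0, 0], [0, 0, 0, 0, 0], [0, 0, 0, 0, 0]]]'

```text
time: 17.5
tool_pos: [0.4846, 0.2154, 0.0565]
tool_rot: [0.002, 0.783, 0.622, 0.001]
contact_force: [-0.6, -4.1, 9.0]
gripper_width: 0.451
grasp_force: 59.6
```

```bash
python3 m.py p3
```

```text
yaw 76.97954499774168 [0.48456934 0.21540087 0.05648547] [ 1.600e+01  1.400e+00  1.134e+02 -1.000e-01  6.500e+01  2.910e+01]
window frame -0.03825622581011629 -0.09781550755985632
scene -0.055 6 -0.0266 0.015
scene 0.025 172 0.0384 -0.006
side -0.055 9 -0.0431 0.0193
side 0.025 157 0.0384 -0.0057
wrist slope deg -17.815287006461993 7447 0.032157501105675 -0.005042860479207337
```

Request:
servo_tool --deltas '[[[0, 0, 0, -0.005, 0], [0, 0, 0, -0.005, 0], [0, 0, 0, -0.004, 0], [0, 0, 0, -0.002, 0], [0, 0, 0, 0, 0], [0, 0, 0, 0, 0], [0, 0, 0, 0, 0], [0, 0, 0, 0, 0]]]'

```text
time: 18.45
tool_pos: [0.4842, 0.2155, 0.04]
tool_rot: [0.001, 0.783, 0.622, 0.001]
contact_force: [-0.3, -4.7, 8.2]
gripper_width: 0.452
grasp_force: 60.1
```

```bash
python3 m.py p4
```

```text
yaw 76.97722048920603 [0.48420136 0.21550587 0.04004518] [ 1.600e+01  2.900e+00  1.137e+02 -1.000e-01  6.330e+01  2.910e+01]
window frame -0.03863843395615525 -0.09779664454621395
scene -0.055 15 -0.0313 0.0077
scene 0.025 160 0.0404 0.0072
side -0.055 6 -0.0467 0.0099
side 0.025 125 0.0399 0.0076
wrist slope deg -1.134436562120643 7816 0.03301446846151633 0.006170387454344832
```

Request:
servo_tool --deltas '[[[0, 0, 0, 0.01, 0], [0, 0, 0, 0.02, 0], [0, 0, 0, 0.03, 0], [0, 0, 0, 0.03, -5], [0, 0.005, 0.008, 0.015, -7], [0, 0.01, 0.015, 0, -8], [0, 0.01, 0.015, 0, -8], [0, 0.01, 0.015, 0, -8]]]'

```text
time: 19.4
tool_pos: [0.5173, 0.2695, 0.1433]
tool_rot: [-0.0, 0.938, 0.348, -0.001]
contact_force: [1.0, 0.3, -0.6]
gripper_width: 0.448
grasp_force: 60.3
```

Request:
servo_tool --deltas '[[[0, 0.01, 0.015, 0, -8], [0, 0.01, 0.012, 0, -8], [0, 0.005, 0.0065, 0, -8], [0, 0, 0, 0, -8], [0, 0, 0, 0, -8], [0, 0, 0, 0, -8], [0, 0, 0, 0, -6], [0, 0, 0, 0, 0]]]'

```text
time: 20.2
tool_pos: [0.5419, 0.3025, 0.1429]
tool_rot: [0.0, 0.994, -0.113, -0.001]
contact_force: [0.2, 0.0, -0.9]
gripper_width: 0.45
grasp_force: 60.3
```

Request:
servo_tool --deltas '[[[0, 0, 0, 0, 0], [0, 0, 0, 0, 0], [0, 0, 0, 0, 0], [0, 0, 0, 0, 0], [0, 0, 0, 0, 0], [0, 0, 0, 0, 0], [0, 0, 0, 0, 0], [0, 0, 0, 0, 0]]]'

```text
time: 21.0
tool_pos: [0.5424, 0.3031, 0.1437]
tool_rot: [-0.0, 0.994, -0.113, 0.0]
contact_force: [-0.0, -0.5, -0.5]
gripper_width: 0.448
grasp_force: 60.3
```

```bash
python3 m.py p5; python3 -c "
from h import *
f=pickle.load(open('pics/p5.pkl','rb'));a=f['pixels'];b=pickle.load(open('pics/p5_side.pkl','rb'))['pixels'][200:380,190:390];b=cv2.resize(b,(400,360));cv2.imwrite('pics/p5.png',np.hstack([cv2.resize(a,(400,300)),b[:300]])[...,::-1])
h=cv2.cvtColor(a,cv2.COLOR_RGB2HSV).astype(int);P=cloud(f);m=(h[...,0]>105)&(h[...,0]<130)&(h[...,1]>110)&(np.abs(P[...,2]-.15)<.03);print(m.sum(),np.median(P[m],0))"
```

```text
yaw -12.96522808471857 [0.54242689 0.30307245 0.14367081] [ 22.3   7.2  98.    0.   74.8 125.3]
window frame -0.001775241725013732 0.0006879886553863736
scene -0.055 183 -0.042 0.0099
scene 0.025 35 0.0317 0.0057
side -0.055 158 -0.0415 0.0102
side 0.025 6 0.0297 0.0061
wrist slope deg -4.1616032384574195 8001 0.03307403725971693 0.004597719360727448
1074 [0.54300067 0.30256361 0.15101266]
```

View pics/p5.png

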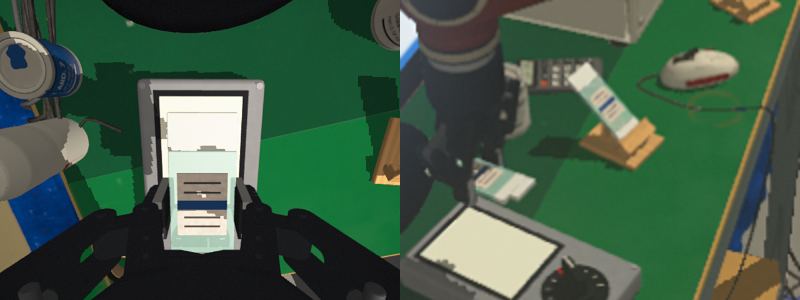

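The plate is level to about 4° and centred over the window, label up. Its notched end faces the dial, whose pointer is still at the red mark in the side half. Plate 2 is undisturbed, so I'm handing in.

```bash
python3 -c "
from plant import manip
print(manip.job_done())"
```

```text
the job is handed in; nothing more can be done
None
```

I turned the dial to the red mark and handed the job in with plate 1 held level (about 4° off) some 10 cm above the window centre, label up and notched end towards the dial; plate 2 was not touched, and the hand-in returned no verdict.

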